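# Move the pinch-lock lid to the full spoon canister

## Task

The lid with the two opposed pinch buttons is locked on the empty canister. Pinch both buttons in together to free it, lift it off, and lock it onto the other canister, the open one holding the spoons: lid fully down on the rim and both buttons sprung back out. Leave both canisters standing about where they are, and do not disturb the drink can, the napkin pack or the carton.

Things in the scene. Friction and masses are not known exactly. Their poses are not given: they have to be found in the camera images.
- lid_grip (a point): Grip of the lid: a grey block (30 mm along x, 34 along y) standing on a grey plastic disc (100 mm across, 6 thick; all 0.15 kg), a white push button on each y side. Point: on the lid's axis, midway between the buttons at their mid-height, 25 mm above the disc's top, 15 mm below the block's top. z up; y runs from button to button. Button faces 54 mm apart, 38 mm when both are fully in.
- lid_seat (a point): Middle of the lid disc's underside, 31 mm below lid_grip; level with the rim's middle when the lid is home, at any yaw. A tapered plug (71 mm across, 48 at its foot) reaches 22 mm below it into the mouth. Lowered with the buttons held in, the lid centres itself in the mouth.
- lid_tongues (a point): On the lid's axis 13.5 mm below lid_seat, level with the two lock tongues, 16 mm wide and 5 thick, one under each button. They reach 41 mm from the axis at rest (under the canister's lip: locked) and 33 mm with the buttons fully in (free). Let go with the lid home, they spring out under the lip with 2 mm to spare.
- button_a (a joint): Spring push button a on the lid's grip: white ribbed block, flat face 24 mm wide, 22 mm tall, facing lid_grip's +y. 0 = fully out, 0.008 m = fully pressed in towards the grip's middle. About 2 N starts it, 7 N holds it fully in. The tongue under the lid moves with it and clears the lip from about 0.005 on.
- button_b (a joint): Spring push button b on the lid's grip: white ribbed block, flat face 24 mm wide, 22 mm tall, facing lid_grip's -y. 0 = fully out, 0.008 m = fully pressed in towards the grip's middle. About 2 N starts it, 7 N holds it fully in. The tongue under the lid moves with it and clears the lip from about 0.005 on.
- empty_canister_rim (a point): Rim of a loose clear plastic canister with a white rim: upright, 96 mm outside diameter, 150 mm tall, about 0.5 kg. Mouth 74 mm across inside a 9 mm deep inward lip; 90 mm inside below it. Round: yaw does not matter. This one is empty, and the lid is locked on it at the start. Point: middle of the mouth, level with the rim's top; z up.
- full_canister_rim (a point): Rim of a loose clear plastic canister with a white rim: upright, 96 mm outside diameter, 150 mm tall, about 0.65 kg. Mouth 74 mm across inside a 9 mm deep inward lip; 90 mm inside below it. Round: yaw does not matter. This one stands open, with white spoons standing in it whose tips end 29 mm below the rim. Point: middle of the mouth, level with the rim's top; z up.
- drink_can_mid (a point): Bystander: plain aluminium drink can, 66 mm across, 120 mm tall, standing; the point is its centre. Leave alone.
- napkin_pack_mid (a point): Bystander: white pack of napkins, 165 x 165 x 45 mm, lying; the point is its centre. Leave alone.
- carton_mid (a point): Bystander: open cardboard carton of cutlery, 140 x 210 x 70 mm with a flap up to about 125 mm at its far side; the point is the centre, 35 mm up. Leave alone.
Not all that is in view belongs to the job. Leave any purple or yellow look-alike of the part that bears empty_canister_rim alone.

How it is judged:
By the outcome, as a careful person would: the job done as asked, in the order asked, and still so for the second after the job is handed in, with the robot touching nothing.
It also fails if it takes over 43 s, if anything falls off the work surface, if the arm or the gripper's body presses on something with over 40 N, if the wrist force passes 120 N, or if a joint passes its speed limit or range.

## Robot

A 7-joint arm with a two-finger parallel gripper is mounted at the origin on the work surface. World frame = base frame: x ahead of the robot, y to its left, z up, the work surface at z = 0. Lengths are in m, angles in rad, forces in N, time in s.
With the tool pointing down it reaches from about 0.35 to 0.9 m from the base axis. Payload 7.2 kg.
Tool frame: the origin (TCP) lies midway between the tips of the shut fingers; the grasp point (between the pads) lies 19 mm behind it; z points along the fingers, y is the line along which they close (so a half turn about z gives the same grasp; the last joint's range is limited). The gripper opens to 85 mm and grips with 20 to 120 N. Pads are 22 mm wide; open, the fingers measure 114 mm over their backs; the gripper's body (76 mm by 85 mm) begins 54 mm behind the grasp point. The pads swing forward as they close: fully open they stand 13 mm farther back than shut.
Start: joints at [1.193, 0.411, -0.013, 1.596, 0.006, 1.134, -0.082], TCP at [0.191, -0.595, 0.231] pointing down, gripper open.
Joint ranges: [-2.95, 2.95], [-0.29, 1.99], [-1.47, 1.44], [0.14, 2.54], [-1.03, 4.17], [0.13, 1.85], [-2.86, 2.86]. Speed limits (rad/s): [2.39, 2.39, 3.01, 3.01, 3.14, 3.14, 3.14].

## Interface

Orientations are given as a rotation vector (axis times angle).
In Python, from rig import manip, eoat, kin, vision, ticket gives the robot as it stands. Calls block until the motion is done:
- manip.move_ptp(position, orientation): joint-space move of the TCP to a pose.
- manip.movel(position, frame=None, feed=0.15, max_force=None): straight line of the TCP; frame=None keeps the orientation; feed is the mean speed in m/s. With max_force (N) it stops when the force on the tool has changed by that much, and returns True; else False.
- manip.goto_joints(angles): joint-space move.
- eoat.grip(opening, effort=None): finger opening in m; effort is the grip in N (None keeps the last); returns when the fingers have stopped.
- manip.wait(seconds).
- kin.ik(position, orientation): joint angles nearest the present ones, or None.
- manip.sense(): the state.
- vision.get_image(name): name is "scene" or "side" or "wrist"; returns (picture, depth): 400x640x3 uint8, red, green, blue; 400x640 float32, m along the optical axis (not along the pixel's ray), 0 where there is no reading.
- vision.get_calibration(name): a dict with "K" (3x3 intrinsics, pixels), "dist" ([k1, k2, p1, p2, k3] as OpenCV has them; the pictures are not rectified), "rvec" (rotation vector, rad) and "tvec" (3), from world to camera coordinates, as OpenCV has them. Camera axes: x right, y down, z forward; pixel columns grow to the right and rows downward; lengths in m; the calibration is good to about 2 mm. A picture is of the moment at which its call begins: read the wrist's pose just before it. get_calibration takes no time and is no camera call; for the wrist camera it gives the pose at the moment of the call.
A pose or a line that the arm cannot do raises manip.Unreachable and nothing moves.
- ticket.finish_job(): hands the job in; it is judged then, once.
The state is a dict: "time_s": time; "q": joint angles; "qd": joint speeds; "joint_efforts": joint torques, N m; "tcp_pos": TCP position; "ee_rot": TCP orientation; "wrist_force": force on the tool from outside, world axes, zero at the start; "torque": the same for the moment, N m; "opening": finger opening in m; "gripper_force": force on a finger pad.
Only numpy, scipy, OpenCV 4.12 (cv2) and the standard library are available. Lean on these libraries where they do the work, as an engineer would, in place of code of your own. Each camera call takes 0.05 s, during which the arm holds its last target. There are 200 camera calls.

## Working session

There is one attempt and no reset: what is moved stays moved. The work goes in short steps, each a Python script; the robot and the scene stay as the last script left them, time stands still between calls to the robot, and variables do not carry over. Pictures are saved under pics/ and viewed, at most 10 in all, crops included, and the job is handed in when it is done.

```bash
ls; mkdir -p pics; cat > h.py <<'E'
import numpy as np, cv2
from rig import manip, eoat, kin, vision, ticket
def cast(cal,uv,z):
    R=cv2.Rodrigues(np.array(cal["rvec"],float))[0]; t=np.array(cal["tvec"],float).ravel()
    n=cv2.undistortPoints(np.array(uv,float).reshape(-1,1,2),np.array(cal["K"],float),np.array(cal["dist"],float)).reshape(-1,2)
    d=np.c_[n,np.ones(len(n))]@R; c=-R.T@t
    return c+d*((z-c[2])/d[:,2])[:,None]
def pts(cal,uv,depth):
    R=cv2.Rodrigues(np.array(cal["rvec"],float))[0]; t=np.array(cal["tvec"],float).ravel()
    n=cv2.undistortPoints(np.array(uv,float).reshape(-1,1,2),np.array(cal["K"],float),np.array(cal["dist"],float)).reshape(-1,2)
    P=np.c_[n,np.ones(len(n))]*np.asarray(depth).reshape(-1,1)
    return (P-t)@R
E
python3 - <<'E'
from h import *
for n in ("scene","side","wrist"):
    c=vision.get_calibration(n); im,d=vision.get_image(n)
    cv2.imwrite(f"pics/{n}0.png",im[:,:,::-1]); np.savez(f"pics/{n}0.npz",im=im,d=d,**{k:np.array(v) for k,v in c.items()})
    R=cv2.Rodrigues(np.array(c["rvec"],float))[0]; print(n,(-R.T@np.array(c["tvec"]).ravel()).round(3),R[2].round(2),(d>0).mean())
s=manip.sense(); print(s["time_s"],s["tcp_pos"],s["ee_rot"],s["opening"])
E
```

```text
pics
scene [ 1.385 -0.697  0.967] [-0.6   0.51 -0.62] 0.980484375
side [ 0.127 -1.389  1.013] [ 0.27  0.81 -0.51] 0.9954453125
wrist [ 0.266 -0.572  0.373] [-0.29 -0.09 -0.95] 0.9959375
0.15 [ 0.19037287 -0.59491459  0.23063199] [-3.10279798e+00 -4.84468759e-01  4.24838719e-04] 0.085456669957001
```

View pics/scene0.png

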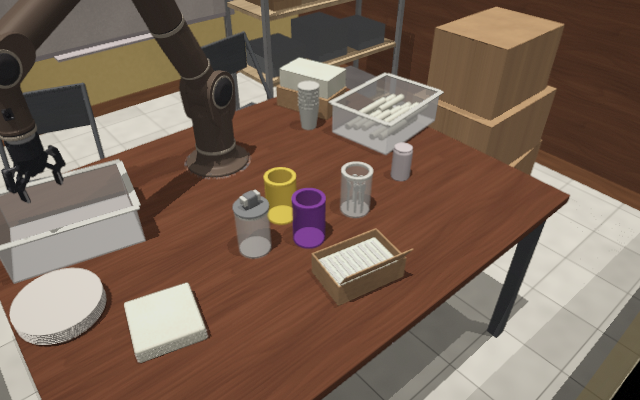

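View pics/side0.png

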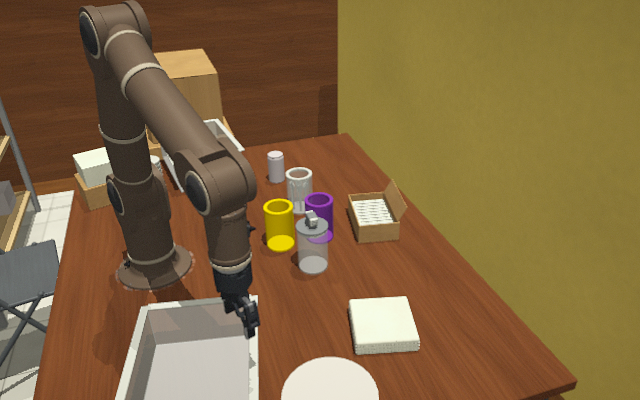

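The scene view shows these lid or canister candidates:
- The clear canister with the grey lid and grip is at (252,225), grip at (250,199). This is the lid I want.
- The yellow open canister (281,195) and the purple one (309,217) are look-alikes, to be left alone.
- The clear open canister with spoons is at (356,188). This is the target.
- The drink can (401,161) and the cups (308,105) are not involved.

In the side view the lid is at (312,222), the spoon canister at (299,190), yellow at (280,225) and purple at (319,215).

```bash
python3 - <<'E'
from h import *
S=np.load("pics/scene0.npz"); D=np.load("pics/side0.npz")
a=cv2.resize(S["im"][150:260,220:380],None,fx=4.5,fy=4.5,interpolation=cv2.INTER_CUBIC)
cv2.imwrite("pics/cropA.png",a[:,:,::-1])
for nm,Z,uv in (("scene",S,[(252,212),(250,199),(356,172)]),("side",D,[(312,228),(312,214),(299,174)])):
    c={k:Z[k] for k in("K","dist","rvec","tvec")}
    print(nm,[cast(c,[u],z)[0].round(3) for u,z in zip(uv,(.156,.19,.15))])
    # top-surface point clouds
    vv,uu=np.mgrid[0:400,0:640]; m=(Z["d"]>0)
    P=pts(c,np.c_[uu[m],vv[m]],Z["d"][m]); rgb=Z["im"][m].astype(int)
    near=lambda x,y,r:np.hypot(P[:,0]-x,P[:,1]-y)<r
    g=cast(c,[uv[0]],.156)[0]
    k=near(g[0],g[1],.08)&(abs(P[:,2]-.156)<.006); print("disc",k.sum(),P[k].mean(0).round(4))
    k=near(g[0],g[1],.06)&(P[:,2]>.192)&(P[:,2]<.2)
    Q=P[k]; print("block top",k.sum(),Q.mean(0).round(4)); print(cv2.minAreaRect((Q[:,:2]*1000).astype(np.float32)))
    g=cast(c,[uv[2]],.15)[0]; k=near(g[0],g[1],.08)&(abs(P[:,2]-.15)<.004)
    Q=P[k]; print("rim",k.sum(),cv2.minEnclosingCircle((Q[:,:2]*1000).astype(np.float32)))
    for nmc,mm in (("yel",(rgb[:,0]>150)&(rgb[:,2]<60)),("pur",(rgb[:,2]>90)&(rgb[:,1]<40)&(rgb[:,0]>50))):
        k=mm&(P[:,2]>.1)&(P[:,2]<.25)&(abs(P[:,1])<.6)&(P[:,0]<1); Q=P[k]
        if len(Q): print(nmc,len(Q),Q[:,2].max(),cv2.minEnclosingCircle((Q[Q[:,2]>Q[:,2].max()-.012][:,:2]*1000).astype(np.float32)))
E
```

```text
scene [array([ 0.509, -0.177,  0.156]), array([ 0.497, -0.172,  0.19 ]), array([0.546, 0.174, 0.15 ])]
disc 477 [ 0.4938 -0.1698  0.1551]
block top 84 [ 0.4829 -0.1637  0.1944]
((483.8993835449219, -164.98895263671875), (49.9034538269043, 30.12326431274414), 79.46354675292969)
rim 221 ((536.8894653320312, 183.6930389404297), 50.987117767333984)
yel 29 0.14870407385041418 ((414.85302734375, -16.653480529785156), 46.57611846923828)
pur 118 0.1460196271688016 ((554.545166015625, -18.130678176879883), 44.54254913330078)
side [array([ 0.474, -0.18 ,  0.156]), array([ 0.482, -0.156,  0.19 ]), array([0.534, 0.178, 0.15 ])]
disc 390 [ 0.4751 -0.175   0.157 ]
block top 75 [ 0.4769 -0.1665  0.1955]
((477.1055908203125, -163.7762451171875), (28.3980712890625, 54.30603790283203), 1.3490337133407593)
rim 147 ((534.1324462890625, 183.0915985107422), 54.35135269165039)
yel 633 0.1568174678368033 ((410.1354675292969, -13.845797538757324), 53.54841613769531)
pur 144 0.1502458765059837 ((541.9600219726562, -19.39324378967285), 48.82355499267578)
```

View pics/cropA.png

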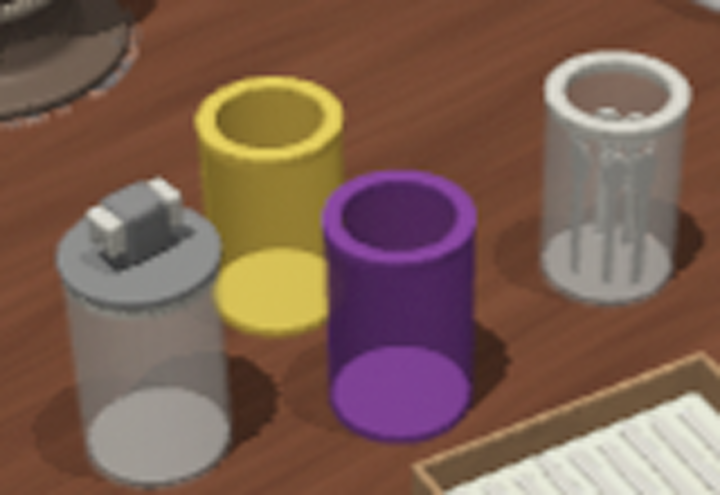

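The crop confirms the choice: the grey lid with two white buttons is on the clear canister at lower left, and the spoon canister is at upper right. Next I move above the lid for a close wrist look.

```bash
cat >> h.py <<'E'
def down(deg):  # tool down, tool x axis at deg
    t=np.radians(deg); R=np.array([[np.cos(t),np.sin(t),0],[np.sin(t),-np.cos(t),0],[0,0,-1]])
    return cv2.Rodrigues(R)[0].ravel()
def snap(n,tag):
    c=vision.get_calibration(n); im,d=vision.get_image(n); cv2.imwrite(f"pics/{tag}.png",im[:,:,::-1])
    np.savez(f"pics/{tag}.npz",im=im,d=d,**{k:np.array(v) for k,v in c.items()})
    vv,uu=np.mgrid[0:400,0:640]; m=d>0
    return im,c,pts(c,np.c_[uu[m],vv[m]],d[m]),im[m].astype(int),np.c_[uu[m],vv[m]]
E
python3 - <<'E'
from h import *
manip.move_ptp([.481,-.167,.33],down(-4))
s=manip.sense(); print(s["time_s"],s["tcp_pos"],s["wrist_force"])
im,c,P,rgb,uv=snap("wrist","w1")
near=np.hypot(P[:,0]-.481,P[:,1]+.167)<.065
k=near&(abs(P[:,2]-.156)<.004); print("disc",k.sum(),cv2.minEnclosingCircle((P[k][:,:2]*1000).astype(np.float32)))
k=near&(P[:,2]>.17)&(P[:,2]<.205); print("top",k.sum(),P[k][:,2].max(),cv2.minAreaRect((P[k&(P[:,2]>.188)][:,:2]*1000).astype(np.float32)))
w=near&(P[:,2]>.17)&(P[:,2]<.21)&(rgb.min(1)>170)
X=P[w][:,:2]; print("white",len(X))
if len(X):
    _,lab,cen=cv2.kmeans(X.astype(np.float32),2,None,(3,50,1e-5),5,cv2.KMEANS_PP_CENTERS); print(cen,np.degrees(np.arctan2(*(cen[1]-cen[0])[::-1])), [P[w][lab.ravel()==i][:,2].max() for i in (0,1)])
E
```

```text
2.0583 [ 0.4807091  -0.16802694  0.32977285] [-1.00913004  0.0249021   0.28631226]
disc 5605 ((479.97784423828125, -164.0098114013672), 49.90471267700195)
top 2092 0.19766574493270972 ((480.08233642578125, -164.3335723876953), (29.847543716430664, 54.7586669921875), 1.2349990606307983)
white 365
[[ 0.48585975 -0.1428177 ]
 [ 0.48202062 -0.18560384]] -95.12733 [np.float64(0.19292233760197885), np.float64(0.19339441901807589)]
```

View pics/w1.png

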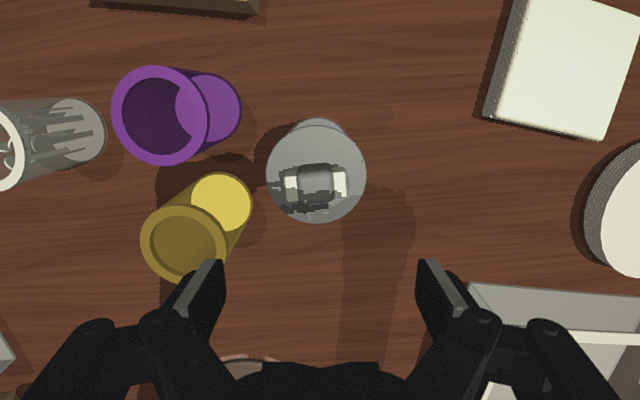

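The wrist view shows the lid disc centred at (316,172), with the buttons at (292,187) and (341,182). It measures (0.480,-0.164) with the button axis at about 91°. I go down and pinch now.

```bash
python3 - <<'E'
from h import *
manip.move_ptp([.480,-.164,.26],down(1.2))
hit=manip.movel([.480,-.164,.160],feed=.1,max_force=12)
s=manip.sense(); print(hit,s["time_s"],s["tcp_pos"],s["wrist_force"],s["opening"])
if not hit:
    eoat.grip(.034,40); manip.wait(.3)
    s=manip.sense(); print(s["time_s"],s["wrist_force"].round(1),s["opening"],s["gripper_force"])
    snap("wrist","w2"); snap("side","s2")
    a=cv2.imread("pics/w2.png")[120:400,150:490]; b=cv2.resize(cv2.imread("pics/s2.png")[140:290,230:400],None,fx=2,fy=2)
    b=cv2.copyMakeBorder(b,0,0,0,0,0); H=max(len(a),len(b))
    pad=lambda i:cv2.copyMakeBorder(i,0,H-len(i),0,0,cv2.BORDER_CONSTANT)
    cv2.imwrite("pics/c2.png",np.hstack([pad(a),pad(b)]))
E
```

```text
False 3.6417 [ 0.48044939 -0.16411577  0.16062956] [-0.20906755  0.86759785 -0.25273539] 0.08524305244620026
4.475 [-2.2  2.5 11.8] 0.03567264983372861 40.38096249103546
```

View pics/c2.png

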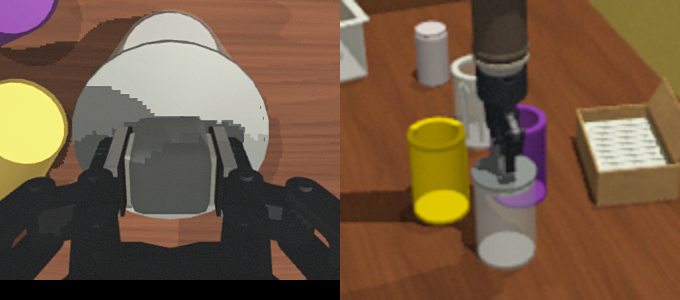

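The pads are square on both white buttons, which are fully in (opening 36 mm, 40 N). The canister is undisturbed. I lift slowly and check the load.

```bash
python3 - <<'E'
from h import *
manip.movel([.480,-.164,.164],feed=.02); print(manip.sense()["wrist_force"].round(1))
hit=manip.movel([.480,-.164,.20],feed=.05,max_force=30); manip.wait(.2)
s=manip.sense(); print(hit,s["time_s"],s["tcp_pos"],s["wrist_force"].round(1),s["opening"],s["gripper_force"])
manip.movel([.480,-.164,.25],feed=.1); manip.wait(.1)
s=manip.sense(); print(s["time_s"],s["wrist_force"].round(1),s["opening"],s["gripper_force"])
snap("side","s3")
im,c,P,rgb,uv=snap("scene","n3")
a=cv2.resize(cv2.imread("pics/s3.png")[120:290,220:400],None,fx=2.2,fy=2.2);b=cv2.resize(cv2.imread("pics/n3.png")[130:300,200:380],None,fx=2.2,fy=2.2)
cv2.imwrite("pics/c3.png",np.hstack([a,b]))
E
```

```text
[ 0.1 -0.1 -2. ]
False 5.9917 [ 0.47981879 -0.16394072  0.1996708 ] [ 0.6  0.4 -2.1] 0.035071216479311385 40.10125994682312
6.7417 [-0.  -0.2 -1.8] 0.03543433368419199 40.10390102863312
```

View pics/c3.png

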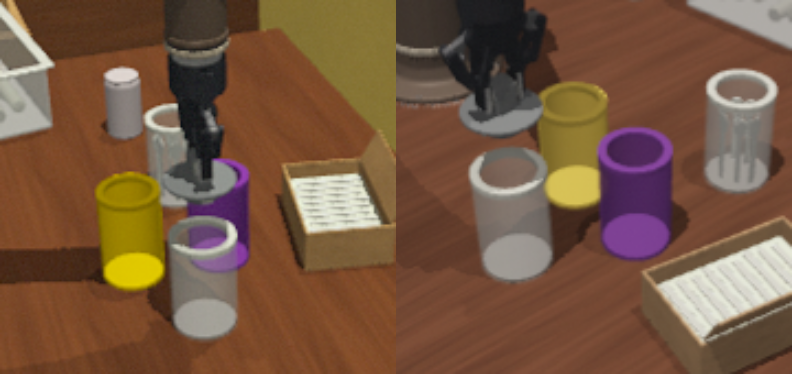

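The lid is free and held (load about 2 N), and the empty canister stays standing open. I go to a view pose short of the spoon canister.

```bash
python3 - <<'E'
from h import *
manip.movel([.455,.12,.27],feed=.25); manip.wait(.2)
s=manip.sense(); print(s["time_s"],s["tcp_pos"],s["wrist_force"].round(1),s["opening"])
im,c,P,rgb,uv=snap("wrist","w4")
k=(np.hypot(P[:,0]-.536,P[:,1]-.183)<.07)&(abs(P[:,2]-.15)<.005)
Q=P[k]; print(k.sum(),Q[:,2].mean(),cv2.minEnclosingCircle((Q[:,:2]*1000).astype(np.float32)))
# algebraic circle fit to outer boundary (per-angle max radius)
c0=np.array([.536,.183])
for _ in range(5):
    d=Q[:,:2]-c0; a=np.degrees(np.arctan2(d[:,1],d[:,0]))//6; r=np.hypot(*d.T)
    B=np.array([Q[a==i][:,:2][r[a==i].argmax()] for i in np.unique(a)])
    x=np.linalg.lstsq(np.c_[2*B,np.ones(len(B))],(B**2).sum(1),rcond=None)[0]; c0=x[:2]
print("fit",c0,np.sqrt(x[2]+c0@c0),len(B))
# lid disc underside / top in hand
k=(np.hypot(P[:,0]-.455,P[:,1]-.12)<.06)&(P[:,2]>.25)&(P[:,2]<.285)
print("disc in hand",k.sum(),np.percentile(P[k][:,2],[5,50,95]).round(4))
q=P[k][:,2]; m=k&(P[:,2]<.272); print(cv2.minEnclosingCircle((P[m][:,:2]*1000).astype(np.float32)),np.median(P[m][:,2]))
A=np.c_[P[m][:,:2]-[.455,.12],np.ones(m.sum())]; print("tilt",np.linalg.lstsq(A,P[m][:,2],rcond=None)[0].round(3))
E
```

```text
8.3333 [0.45514101 0.11900339 0.26989268] [-0.4 -0.8 -1.3] 0.03555907004754098
5517 0.14949880523007827 ((536.6456909179688, 184.59231567382812), 48.380863189697266)
fit [0.53675209 0.18448902] 0.0478764465116684 60
disc in hand 16868 [0.2625 0.2637 0.2791]
((454.119873046875, 118.70858764648438), 50.262855529785156) 0.26361059937513176
tilt [-0.006  0.002  0.264]
```

View pics/w4.png

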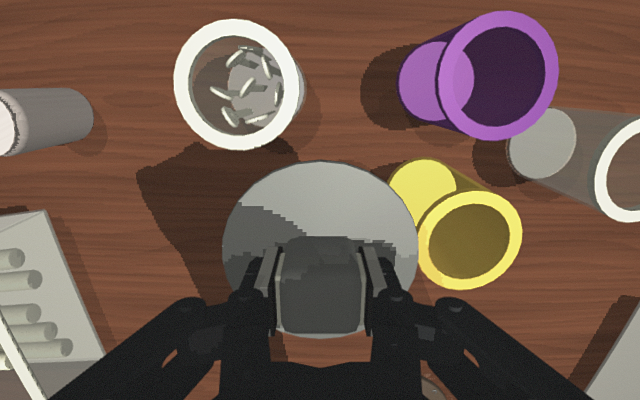

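The spoon canister's rim shows at (237,85), measured at (0.5367,0.1845). The lid is held level at (320,250), and its underside is about 12 mm below the TCP. I align over the rim and lower with the buttons held in.

```bash
python3 - <<'E'
from h import *
x,y=.5375,.1848
manip.movel([x,y,.25],feed=.12); manip.movel([x,y,.20],feed=.1); manip.wait(.1)
hit=manip.movel([x,y,.165],feed=.03,max_force=15)
s=manip.sense(); print(hit,s["time_s"],s["tcp_pos"],s["wrist_force"].round(1),s["opening"])
if not hit:
    hit=manip.movel([x,y,.158],feed=.02,max_force=10); s=manip.sense(); print(hit,s["time_s"],s["tcp_pos"],s["wrist_force"].round(1),s["opening"])
im,c,P,rgb,uv=snap("wrist","w5")
t=s["tcp_pos"]
m=(np.hypot(P[:,0]-t[0],P[:,1]-t[1])<.06)&(P[:,2]>.145)&(P[:,2]<.163)
A=np.c_[P[m][:,:2]-t[:2],np.ones(m.sum())]; print("disc",m.sum(),np.median(P[m][:,2]),np.linalg.lstsq(A,P[m][:,2],rcond=None)[0].round(4))
E
```

```text
False 11.4917 [0.53761181 0.18485329 0.16520982] [-0.8  0.8 -1.7] 0.035105251701526057
True 11.7833 [0.53807958 0.18507339 0.16168238] [ 0.6 -0.   5.8] 0.03557916111393603
disc 15223 0.155473365920444 [-0.0035  0.001   0.1556]
```

```bash
python3 - <<'E'
from h import *
x,y,z=*manip.sense()["tcp_pos"][:2],.1612
manip.movel([x,y,z],feed=.02)
for o in (.040,.044,.048,.052,.056):
    eoat.grip(o,40)
    s=manip.sense(); print(o,round(s["time_s"],2),s["opening"],s["wrist_force"].round(1),s["gripper_force"],s["tcp_pos"][2].round(4))
    z-=.0006
    if o<.056: manip.movel([x,y,z],feed=.02,max_force=12)
eoat.grip(.085); manip.wait(.2)
s=manip.sense(); print(s["time_s"],s["wrist_force"].round(1),s["opening"])
im,c,P,rgb,uv=snap("wrist","w6")
t=[.5368,.1845]
m=(np.hypot(P[:,0]-t[0],P[:,1]-t[1])<.06)&(P[:,2]>.145)&(P[:,2]<.168)
A=np.c_[P[m][:,:2]-t,np.ones(m.sum())]; print("disc",m.sum(),np.median(P[m][:,2]),np.linalg.lstsq(A,P[m][:,2],rcond=None)[0].round(4))
E
```

```text
0.04 12.31 0.04037520509241212 [ 0.3  0.4 -1.4] 6.2025099992752075 0.1608
0.044 12.78 0.044110431012806 [ 0.4  1.  -2. ] 5.015633851289749 0.1603
0.048 13.24 0.04775821227444705 [-0.   1.1 -2.3] 3.834003433585167 0.1598
0.052 13.71 0.05185336933930537 [-0.3  0.1 -1.4] 2.6522400230169296 0.1593
0.056 14.18 0.05560431291480274 [-0.8 -0.2  0.1] 0.0 0.159
14.775 [ 0.5 -0.8  0.8] 0.0843826637057477
disc 17310 0.15551494129120583 [-0.0049  0.0009  0.1558]
```

View pics/w6.png

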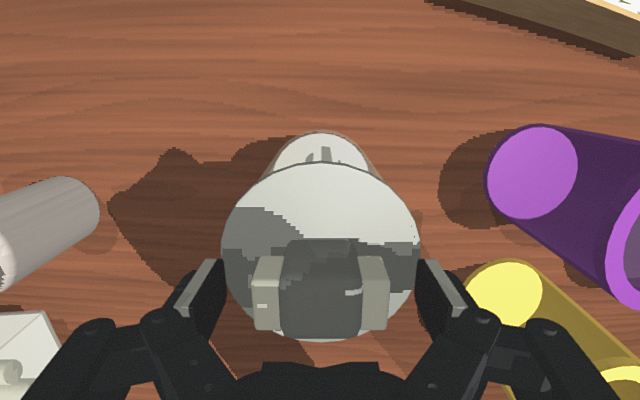

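The lid sits flat, with both white buttons standing out at (267,292) and (373,292), clear of the open pads. I retreat and verify.

```bash
python3 - <<'E'
from h import *
p=manip.sense()["tcp_pos"]
manip.movel([p[0],p[1],.33],feed=.12); manip.wait(.2)
im,c,P,rgb,uv=snap("wrist","w7")
near=np.hypot(P[:,0]-.537,P[:,1]-.1845)<.065
k=near&(abs(P[:,2]-.156)<.004); print("disc",np.median(P[k][:,2]),cv2.minEnclosingCircle((P[k][:,:2]*1000).astype(np.float32)))
print("top",cv2.minAreaRect((P[near&(P[:,2]>.188)&(P[:,2]<.205)][:,:2]*1000).astype(np.float32)))
snap("side","s7"); snap("scene","n7")
a=cv2.resize(cv2.imread("pics/s7.png")[120:290,220:400],None,fx=2.2,fy=2.2);b=cv2.resize(cv2.imread("pics/n7.png")[110:280,230:410],None,fx=2.2,fy=2.2)
cv2.imwrite("pics/c7.png",np.hstack([a,b])); print(manip.sense()["time_s"])
E
```

```text
disc 0.15545316511136556 ((537.7017822265625, 184.3704071044922), 49.89520263671875)
top ((538.0826416015625, 184.3376007080078), (28.666473388671875, 54.04435348510742), 0.8304059505462646)
16.75
```

View pics/c7.png

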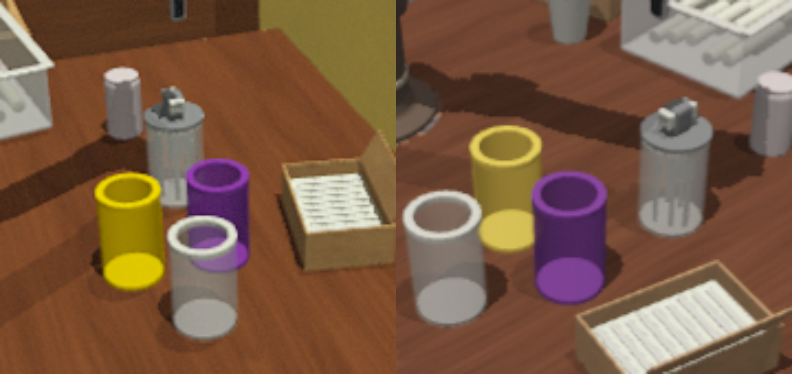

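Both views show the lid flat on the spoon canister. The button faces are 54 mm apart, so both are fully out, and everything else is in place.

```bash
python3 -c "
from rig import ticket; print(ticket.finish_job())"
```

```text
the job is handed in; nothing more can be done
None
```

The lid is off the empty canister and seated flat on the spoon canister with both buttons fully out; nothing else looks disturbed, and I handed the job in at about 17 s of the 43 s allowed (no verdict was returned).

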